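# Seat the index disc on its drive pin

### The job

The notched disc of the indexing table is sitting high, off its drive pin. Push its studs sideways with a fingertip to turn the disc until the notch in its rim stands over the pin, then press it down by the hub until it is fully home with the pin in the notch, and take the hand away. Do not lift the disc, and leave the sanding block, the pliers and the roll of black tape where they lie.

Things in the scene. Friction and masses are not known exactly. Their poses are not given: they have to be found in the camera images.
- index_base: Grey round base of the indexing table, screwed to the worktop (it does not move): 148 mm across, 12 mm high. Origin at the centre of its underside, on the disc's upright axis. A grey tongue 40 mm wide and 10 mm high sticks out from it to 100 mm from the axis along its own -x; the drive pin stands where the tongue meets the base. Four bolt ears, at most 14 mm high, reach 90 mm from the axis.
- pin_top (a point): Top of the fixed upright steel drive pin: 12 mm thick, round-nosed, 68 mm from the disc's axis, its top 22 mm above the worktop. It stands half under the disc's rim and its tongue shows from above.
- notch (a point): Middle of the one notch in the disc's rim, at the disc's underside, 68 mm from the axis: 16 mm wide, about 23 mm deep, open outward, cut right through. The disc goes down over the pin only when the notch stands over it (2 mm to spare either side; the pin's round nose helps to centre the last 2 mm).
- hub_top (a point): Centre of the flat top of the disc's hub, on the upright axis; press here. Hub: 36 mm across at the foot, 26 mm across the top, 10 mm high (top 46 mm above the worktop at the start, 36 mm when home). The aluminium disc is 140 mm across and 12 mm thick; at the start its underside is 24 mm above the worktop, 2 mm above the pin, its upper face 36 mm.
- stud1 (a point): Centre of the top of one of three alike round steel studs that stand up from the disc's upper face: 14 mm thick, 20 mm high (top 56 mm above the worktop at the start), 46 mm from the axis, 120 degrees apart. They are made to push sideways with a finger. Seen from above, this one is 60 degrees counter-clockwise of the notch.
- stud2 (a point): The same for the stud opposite the notch.
- stud3 (a point): The same for the stud 60 degrees clockwise of the notch.
- turn (a joint): Turn of the disc in rad, counter-clockwise from above positive; 0 (or a whole turn) when the notch stands over the pin. It turns freely either way without end stop and stays where it is left; friction about 0.05 N m, so about 1 N at a stud.
- seat (a joint): How far the disc has been pressed down its spindle, in m: 0 at the start, 0.010 fully home (at the stop). It is a stiff sliding fit: it stays where it is left, about 4 to 8 N of push moves it down and about 30 N of pull lifts it (disc, hub and sleeve weigh about 1.2 kg). With the notch not over the pin it stops at 0.002 to 0.004, the harder it is pressed the lower.
- sanding_block: Black sanding block, 67 x 110 x 30 mm, lying loose on the worktop, on the other side of the saw's handle. Origin at the centre of its underside. Leave it. The fixed mitre saw stands between it and the indexing table: its handle at about y = 0.05 m, its tall head farther back and left. Swing the arm across in front of the saw, drawn in.
- pliers: Pliers with blue handles, 178 x 48 x 13 mm, lying loose to the right of the table. Origin at the centre of the underside. Leave them.
- tape_black: Roll of black tape, 59 mm across, 19 mm high, lying flat and loose behind the table. Origin at the centre of its underside. Leave it.

How it is judged:
By the outcome, as a careful person would: the job done as asked, in the order asked, and still so for the second after the job is handed in, with the robot touching nothing.
It also fails if it takes over 58 s, if anything falls off the work surface, if the arm or the gripper's body presses on something with over 40 N, if the wrist force passes 120 N, or if a joint passes its speed limit or range.

### The arm

A 6-joint arm with a two-finger parallel gripper is mounted at the origin on the work surface; the furniture and walls round the work are solid. World frame = base frame: x ahead of the robot, y to its left, z up, the work surface at z = 0. Lengths are in m, angles in degrees, forces in N, time in s.
With the tool pointing down it reaches from about 0.375 to 0.9 m from the base axis. Payload 3.1 kg.
Tool frame: the origin (TCP) lies where the fingers leave the gripper's body, on its centre line; the fingertips stand 70 mm ahead of it and the grasp point (between the pads) lies 51 mm ahead of it; z points along the fingers, y is the line along which they close (so a half turn about z gives the same grasp; the last joint's range is limited). The gripper opens to 87 mm and grips with 3 to 60 N. Pads are 19 mm wide; open, the fingers measure 117 mm over their backs; the gripper's body (75 mm by 190 mm) begins 51 mm behind the grasp point.
Start: joints at [-10.227, 30.224, 82.088, -0, 67.689, -10.227], TCP at [0.625, 0, 0.292] pointing down, gripper open.
Joint ranges: [-176.69, 176.69], [-43.24, 126.21], [12.49, 139.97], [-82, 262], [0, 151.66], [-163.58, 163.58]. Speed limits (degrees/s): [159.86, 159.86, 180, 180, 180, 180].

### API

Orientations are given as a 3x3 rotation matrix whose columns are the frame's x, y, z axes.
In Python, from rig import readout, capture, calibration, bot, look_for gives the robot as it stands. The module is installed in compiled form; this text tells all that it offers.
- The arm moves only by the shell command python3 -m pendant 'ROWS'. ROWS is JSON, a list of rows, each a list of 7 numbers: the shift along the tool's x, y, z normalised to -1 to 1, where 1 is 200 mm, then the turn, a rotation vector about the tool's x, y, z normalised to -1 to 1, where 1 is 180 degrees, then the closure, from -1 (fully open) to 1 (shut). In form: [[dx, dy, dz, ax, ay, az, grip], ...]. A call has 1 to 8 rows; each row is the pose to reach, as a shift and turn from the pose commanded when the call began, along the tool's axes at that moment, turning the shorter way round; what a row does not reach only later rows make up. A row lasts 1/10 s, in which the tool goes at most 50 mm and 8.59 degrees, less where a joint would pass 70% of its speed; a pose out of reach is approached as far as the arm can. A call with a number of a shift or a turn outside -1 to 1 is refused whole. A call with a gripper value outside its range is refused whole. The fingers move at their own pace and stop on an object; the grip force is fixed at half the most. Time passes only in rows, so rows that repeat a pose let the fingers close. It gives the time, the measured TCP pose, the force, the opening and the grip force at its end, in the units of the state.
- readout.read_state(): the state, without advancing time (a new reading comes with each control period).
- capture(name): name is "scene" or "side" or "wrist"; returns (picture, depth): 480x640x3 uint8, red, green, blue; 480x640 float32, m along the optical axis (not along the pixel's ray), 0 where there is no reading.
- calibration(name): a dict with "mtx" (3x3 intrinsics, pixels), "T" (4x4, takes a point from camera to world coordinates); the wrist camera has in their place "mount" (4x4, takes a point from camera to tool coordinates, whose origin is the TCP and whose axes are the flange's). Camera axes: x right, y down, z forward; pixel columns grow to the right and rows downward; lengths in m; the calibration is good to about 2 mm. The wrist camera is an equidistant fisheye: a pixel r from the principal point sees the ray r / f radians off the axis. A picture is of the moment at which its call begins: read the wrist's pose just before it. calibration takes no time and is no camera call.
- bot.hand_in(): hands the job in; it is judged then, once.
Trained networks look in the newest picture that a camera, given by its name, has taken for a name from the list of things; names that differ only in an ending like _2 or _b are one class to them, and where a whole thing is asked for, a point or a joint stands for the part that bears it (a point fixed in the world has none). Each returns a list of dicts, best first, with "conf" (0 to 1); they miss things now and then, are a little off and sometimes report something else, mostly with a low value. They report only what shows in the picture. A call takes as long as a camera call.
- look_for(thing, camera): "extent" ([left, top, right, bottom] in pixels, round what is visible of it).
The state is a dict: "time_s": time; "joint_positions": joint angles; "qvel": joint speeds; "tau": joint torques, N m; "position": TCP position; "tcp_rot": TCP orientation; "force": force on the tool from outside, world axes, zero at the start; "moment": the same for the moment, N m; "opening": opening from 0.0 (shut) to 1.0 (fully open); "grasp_force": force on a finger pad.
Only numpy, scipy, OpenCV 4.12 (cv2) and the standard library are available. Lean on these libraries where they do the work, as an engineer would, in place of code of your own. Each camera call takes 0.05 s, during which the arm holds its last target. There are 200 camera calls.

## Working session

There is one attempt and no reset: what is moved stays moved. The work goes in short steps, Python scripts to look and compute and a shell command to move; the robot and the scene stay as the last step left them, time stands still between calls to the robot, and variables do not carry over. Pictures are saved under pics/ and viewed, at most 12 in all, crops included, and the job is handed in when it is done.

```bash
mkdir -p pics
cat > h.py <<'E'
import numpy as np, cv2
from rig import readout, capture, calibration, bot, look_for
def world(name,u,v,d):
    c=calibration(name);K=c["mtx"];T=np.array(c["T"])
    p=np.array([(u-K[0][2])/K[0][0]*d,(v-K[1][2])/K[1][1]*d,d,1]);return (T@p)[:3]
def onplane(name,u,v,z):
    c=calibration(name);T=np.array(c["T"]);a=T[:3,3];b=world(name,u,v,1.0)
    return a+(b-a)*(z-a[2])/(b[2]-a[2])
E
python3 - <<'E'
from h import *
s=readout.read_state();print(s["time_s"],s["position"],s["tcp_rot"],s["force"])
for n in ("scene","side","wrist"):
    p,d=capture(n);cv2.imwrite(f"pics/{n}0.png",p[:,:,::-1]);np.save(f"pics/{n}0.npy",d)
    c=calibration(n);print(n,{k:np.round(v,3).tolist() for k,v in c.items()})
    for t in ("index_base","notch","stud1","hub_top"):
        print(t,[(np.round(r["extent"]).tolist(),round(r["conf"],2)) for r in look_for(t,n)[:4]])
E
```

```text
0.0 [6.24419805e-01 1.34341917e-04 2.91284303e-01] [[ 2.20908099e-05  9.99997783e-01 -2.10558268e-03]
 [ 9.99999924e-01 -2.12708823e-05  3.89428102e-04]
 [ 3.89382451e-04 -2.10559113e-03 -9.99997707e-01]] [-1.77371551  0.08631243 -0.49879584]
scene {'mtx': [[534.016, 0.0, 316.926], [0.0, 534.016, 237.362], [0.0, 0.0, 1.0]], 'T': [[-0.924, -0.248, 0.292, 0.294], [-0.382, 0.63, -0.676, 0.574], [-0.016, -0.736, -0.677, 0.692], [0.0, 0.0, 0.0, 1.0]]}
index_base [([330.0, 234.0, 431.0, 312.0], 0.91), ([335.0, 234.0, 416.0, 296.0], 0.45)]
notch [([334.0, 234.0, 417.0, 298.0], 0.7)]
stud1 [([334.0, 234.0, 417.0, 299.0], 0.64)]
hub_top [([334.0, 234.0, 418.0, 297.0], 0.78)]
side {'mtx': [[523.915, 0.0, 312.902], [0.0, 523.915, 239.214], [0.0, 0.0, 1.0]], 'T': [[-0.999, -0.019, 0.041, 0.539], [-0.045, 0.432, -0.901, 0.887], [-0.0, -0.901, -0.433, 0.495], [0.0, 0.0, 0.0, 1.0]]}
index_base [([333.0, 224.0, 423.0, 276.0], 0.7), ([338.0, 226.0, 406.0, 268.0], 0.41)]
notch [([336.0, 225.0, 410.0, 265.0], 0.67)]
stud1 [([339.0, 226.0, 412.0, 265.0], 0.66)]
hub_top [([336.0, 226.0, 410.0, 264.0], 0.71)]
wrist {'mtx': [[371.648, 0.0, 322.686], [0.0, 371.648, 233.231], [0.0, 0.0, 1.0]], 'mount': [[-0.001, -0.959, -0.283, 0.077], [1.0, -0.001, -0.0, -0.0], [0.0, -0.283, 0.959, -0.093], [0.0, 0.0, 0.0, 1.0]]}
index_base [([109.0, 191.0, 252.0, 316.0], 0.95)]
notch [([115.0, 192.0, 233.0, 313.0], 0.77)]
stud1 [([113.0, 195.0, 234.0, 313.0], 0.67)]
hub_top [([114.0, 198.0, 232.0, 313.0], 0.66)]
```

Run:
```python
from h import *
a=cv2.imread("pics/scene0.png");b=cv2.imread("pics/wrist0.png")
A=cv2.resize(a[210:330,310:450],None,fx=4,fy=4,interpolation=3)
cv2.imwrite("pics/c1.png",A)
cv2.imwrite("pics/c2.png",np.hstack([cv2.resize(b[170:340,90:270],None,fx=3,fy=3,interpolation=3)]))
for n,u,v in (("scene",375,265),("side",373,246)): print(n,onplane(n,u,v,.036))
```

```text
scene [ 0.45703899 -0.05307744  0.036     ]
side [ 0.46192233 -0.04259474  0.036     ]
```

View pics/wrist0.png

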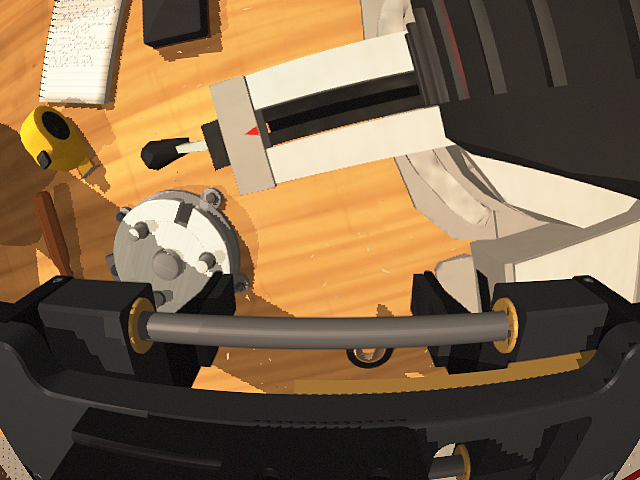

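View pics/c1.png

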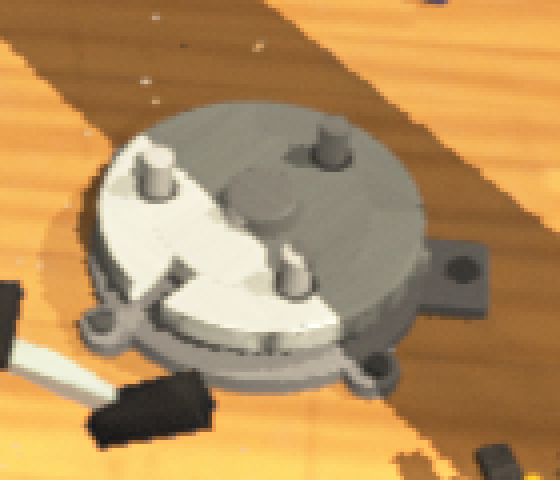

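View pics/c2.png

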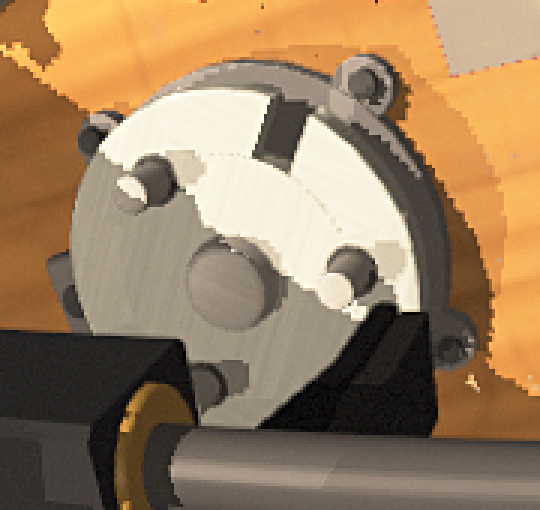

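Wrist view: image right is +x and up is +y. The notch points to about 75° (c2 at 283,130), the studs lie at about 130°, 10° and 255°, and the tongue is on the left at about 180° (scene crop at 455,280). I'll close the hand and look again from above the table.

```bash
python3 -m pendant '[[-0.25,-0.4,0,0,0,0,1],[-0.5,-0.8,0,0,0,0,1],[-0.5,-0.8,0,0,0,0,1],[-0.5,-0.8,0,0,0,0,1],[-0.5,-0.8,0,0,0,0,1],[-0.5,-0.8,0,0,0,0,1],[-0.5,-0.8,0,0,0,0,1],[-0.5,-0.8,0,0,0,0,1]]'
cat >> h.py <<'E'
def wcam():
    c=calibration("wrist");s=readout.read_state()
    T=np.eye(4);T[:3,:3]=s["tcp_rot"];T[:3,3]=s["position"]
    return np.array(c["mtx"]),T@np.array(c["mount"])
def wplane(cam,u,v,z):
    K,T=cam;d=np.array([u-K[0,2],v-K[1,2]])/K[0,0];r=np.hypot(*d)
    ray=np.r_[d/max(r,1e-9)*np.sin(r),np.cos(r)];w=T[:3,:3]@ray
    return T[:3,3]+w*(z-T[2,3])/w[2]
def rect(cam,pic,c,h,z,n=400):   # orthographic top view of the plane z, n px over 2h about c
    K,T=cam;g=(np.arange(n)+.5)/n*2*h-h
    X,Y=np.meshgrid(c[0]+g,c[1]-g);P=np.stack([X,Y,np.full_like(X,z)],-1)-T[:3,3]
    q=P@T[:3,:3];th=np.arctan2(np.hypot(q[...,0],q[...,1]),q[...,2]);f=th*K[0,0]/np.hypot(q[...,0],q[...,1])
    return cv2.remap(pic,(q[...,0]*f+K[0,2]).astype(np.float32),(q[...,1]*f+K[1,2]).astype(np.float32),1)
E
python3 - <<'E'
from h import *
import pickle
s=readout.read_state();cam=wcam();p,d=capture("wrist");pickle.dump((cam,p,d),open("pics/w1.pkl","wb"))
print(s["time_s"],s["position"],s["opening"])
for t in ("index_base","hub_top"): print(t,look_for(t,"wrist")[:3])
c=(.46,-.048);im=np.hstack([rect(cam,p,c,.11,z) for z in (.036,.010)])[:,:,::-1].copy()
cv2.imwrite("pics/c3.png",im)
E
```

```text
time_s: 1.55
position: [0.4662, -0.0997, 0.2924]
tcp_rot: [[-0.001, 1.0, 0.001], [1.0, 0.001, -0.0], [-0.0, 0.001, -1.0]]
force: [-0.2, 1.0, -0.2]
opening: 0.358
grasp_force: 0.0
1.55 [ 0.4662013  -0.09965361  0.2923681 ] 0.3580639923508811
index_base [{'extent': [217.0, 91.4, 394.3, 237.9], 'conf': 0.79}]
hub_top [{'extent': [240.5, 89.0, 387.4, 236.0], 'conf': 0.84}]
```

View pics/c3.png

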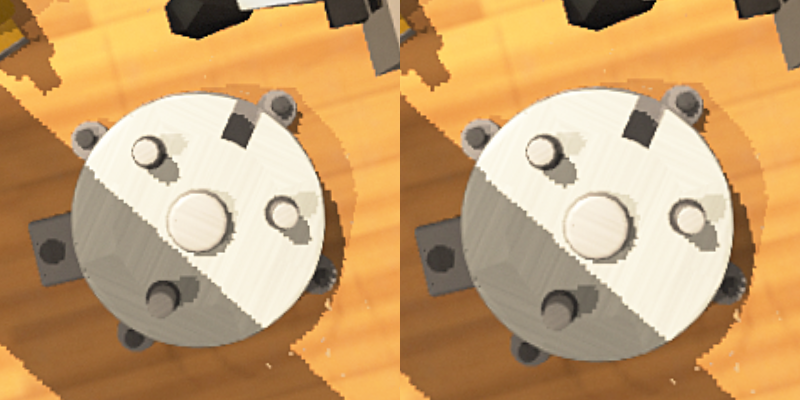

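Rectified top view: the disc centre is near px (198,220), about (0.459, -0.059). The notch is at about 67°, the studs at about 127°, 247° and 7°, and the tongue tip (right half, 20,262) puts the pin at about 193°. I'll refine this from depth.

```bash
cat >> h.py <<'E'
def measure(cam,pic,d,zface=.036,c0=(.459,-.059)):
    K,T=cam;v,u=np.mgrid[:480,:640];x=(u-K[0,2])/K[0,0];y=(v-K[1,2])/K[0,0];r=np.hypot(x,y)+1e-9
    q=np.stack([x/r*np.tan(r),y/r*np.tan(r),np.ones_like(r)],-1)*d[...,None]
    P=(q@T[:3,:3].T+T[:3,3]);P=P[(d>0)&(r<1.2)]
    rr=np.hypot(*(P[:,:2]-c0).T);f=P[(abs(P[:,2]-zface)<.004)&(rr<.08)]
    print("face z",np.median(f[:,2]),len(f))
    (cx,cy),R=cv2.minEnclosingCircle(f[:,:2].astype(np.float32)*1000);c=np.array([cx,cy])/1000
    hull=cv2.convexHull(f[:,:2].astype(np.float32)*1000)[:,0]
    A=np.c_[2*hull,np.ones(len(hull))];s=np.linalg.lstsq(A,(hull**2).sum(1),rcond=None)[0]
    print("circle",c,R,"fit",s[:2]/1000,np.sqrt(s[2]+s[:2]@s[:2]));c=s[:2]/1000
    top=P[(P[:,2]>zface+.013)&(P[:,2]<zface+.026)&(abs(np.hypot(*(P[:,:2]-c).T)-.046)<.012)];a=np.degrees(np.arctan2(top[:,1]-c[1],top[:,0]-c[0]))%360
    return c,P,top,a
E
python3 - <<'E'
from h import *
import pickle
cam,p,d=pickle.load(open("pics/w1.pkl","rb"))
c,P,top,a=measure(cam,p,d)
for a0 in (7,127,247):
    m=abs((a-a0+180)%360-180)<20;t=top[m];q=t[:,:2].mean(0)-c;print(a0,m.sum(),"r",np.hypot(*q),"ang",np.degrees(np.arctan2(q[1],q[0]))%360,t[:,2].max())
h=P[(abs(P[:,2]-.046)<.004)&(np.hypot(*(P[:,:2]-c).T)<.016)];print("hub",h[:,:2].mean(0),np.median(h[:,2]))
q=P[:,:2]-c;rr=np.hypot(*q.T);an=np.degrees(np.arctan2(q[:,1],q[:,0]))%360
m=(abs(an-193)<20)&(rr>.08)&(rr<.11)&(abs(P[:,2]-.010)<.003);print("tongue",m.sum(),an[m].min(),an[m].max(),an[m].mean(),rr[m].max(),np.median(P[m,2]))
m=(abs(an-67)<13)&(rr>.050)&(rr<.066)&(P[:,2]<.030);print("notch",m.sum(),an[m].mean(),np.percentile(an[m],[2,98]),np.median(P[m,2]))
print(readout.read_state()["opening"])
E
```

```text
face z 0.03705199251141861 14626
circle [ 0.45886581 -0.05949868] 70.53491973876953 fit [ 0.45903457 -0.05940485] 70.08114490272405
7 192 r 0.045412588160434995 ang 5.950110913616429 0.05841096578493543
127 187 r 0.04581993100243854 ang 125.3396410235589 0.05889059264042712
247 196 r 0.04488904099409121 ang 245.3109282558999 0.05894493161610631
hub [ 0.45909999 -0.05911168] 0.04662631685624158
tongue 648 179.53665418686592 207.50258786745357 193.29298644195728 0.10108620069663557 0.010792907699399695
notch 256 65.34572805486232 [57.40762703 73.10516577] 0.012161703549999486
0.21743732351082198
```

```bash
python3 -m pendant '[[0,-0.14,0,0,0,0,1],[-0.005,-0.27,0,0,0,0,1],[-0.005,-0.27,0.2,0,0,0,1],[-0.005,-0.27,0.4,0,0,0,1],[-0.005,-0.27,0.6,0,0,0,1],[-0.005,-0.27,0.8,0,0,0,1],[-0.005,-0.27,0.89,0,0,0,1],[-0.005,-0.27,0.89,0,0,0,1]]'
python3 - <<'E'
from h import *
import pickle
s=readout.read_state();print(s["position"],s["force"],s["opening"])
cam=wcam();p,d=capture("wrist");pickle.dump((cam,p,d),open("pics/w2.pkl","wb"));cv2.imwrite("pics/w2.png",p[:,:,::-1])
p,_=capture("scene");a=cv2.resize(p[170:350,270:500,::-1],None,fx=3,fy=3,interpolation=2);cv2.imwrite("pics/s2.png",a)
# rows for the sweep: offset from commanded start, tool x=dy, tool y=dx
c=np.array([.459,-.0593]);st=s["position"][:2]
print("start rel",(st-c)*1000)
for a in list(range(246,374,8))+[373]:
    S=46*np.array([np.cos(np.radians(a)),np.sin(np.radians(a))])
    n=np.radians(np.clip((a-270)*1.5,0,90));sy=np.clip((a-247)/23,0,1)*9.5;sx=15-np.clip((a-330)/43,0,1)*17
    f=S-7*np.array([np.cos(n),np.sin(n)])-[sx,sy]
    print(a,np.round(f,1),"row",np.round((f/1000-(st-c))[::-1]/.2,3))
E
```

```text
time_s: 2.5
position: [0.4103, -0.1003, 0.1119]
tcp_rot: [[-0.001, 1.0, -0.005], [1.0, 0.001, 0.003], [0.003, -0.005, -1.0]]
force: [-0.4, -0.5, 0.9]
opening: 0.004
grasp_force: 0.0
[ 0.41034004 -0.10031856  0.1119165 ] [-0.36327098 -0.51701342  0.90649948] 0.0035029437497550667
start rel [-48.65995712 -41.01855985]
246 [-40.7 -42. ] row [-0.005  0.04 ]
254 [-34.7 -47.1] row [-0.03  0.07]
262 [-28.4 -51.7] row [-0.054  0.101]
270 [-22.  -55.5] row [-0.072  0.133]
278 [-15.4 -56.5] row [-0.077  0.166]
286 [ -8.7 -56.6] row [-0.078  0.2  ]
294 [ -2.  -55.6] row [-0.073  0.234]
302 [  4.7 -53.7] row [-0.063  0.267]
310 [ 11.1 -50.8] row [-0.049  0.299]
318 [ 17.  -46.9] row [-0.03   0.328]
326 [ 22.4 -42.2] row [-0.006  0.355]
334 [ 27.9 -36.7] row [0.022 0.383]
342 [ 33.5 -30.7] row [0.052 0.411]
350 [ 38.2 -24.5] row [0.083 0.434]
358 [ 42.  -18.1] row [0.115 0.454]
366 [ 45.  -11.7] row [0.147 0.468]
373 [46.8 -6.2] row [0.174 0.477]
```

View pics/s2.png

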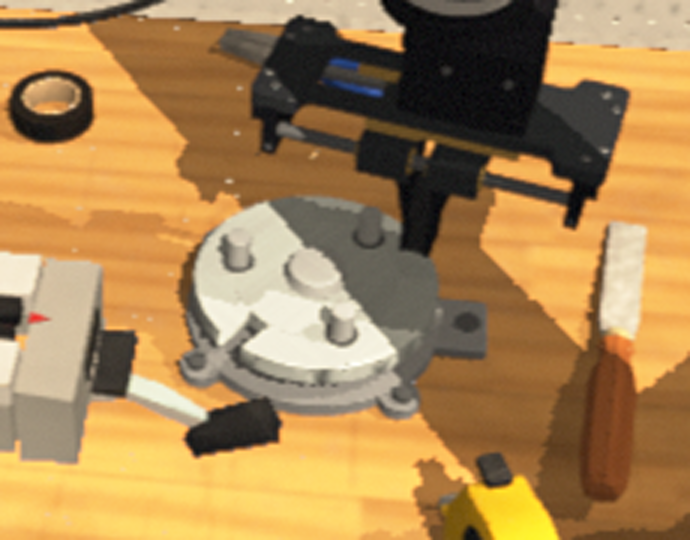

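The closed finger stands beside the studs, just behind stud2 (s2 at 420,225), and the disc is untouched. I'll sweep it now.

```bash
python3 -m pendant '[[-0.01,0.04,0,0,0,0,1],[-0.03,0.07,0,0,0,0,1],[-0.054,0.1,0,0,0,0,1],[-0.072,0.133,0,0,0,0,1],[-0.077,0.166,0,0,0,0,1],[-0.078,0.2,0,0,0,0,1],[-0.073,0.234,0,0,0,0,1],[-0.063,0.267,0,0,0,0,1]]'
python3 -m pendant '[[0.014,0.032,0,0,0,0,1],[0.033,0.061,0,0,0,0,1],[0.057,0.088,0,0,0,0,1],[0.085,0.116,0,0,0,0,1],[0.115,0.144,0,0,0,0,1],[0.13,0.155,0,0,0,0,1],[0.145,0.165,0,0,0,0,1],[0.145,0.165,0,0,0,0,1]]'
cat >> h.py <<'E'
def where(name,tag):
    import pickle
    s=readout.read_state();cam=wcam();p,d=capture("wrist");pickle.dump((cam,p,d),open(f"pics/{tag}.pkl","wb"))
    print(s["time_s"],"rel",(s["position"][:2]-[.459,-.0593])*1000,s["position"][2],s["force"])
    c=(.459,-.0593)
    cv2.imwrite(f"pics/{tag}.png",np.hstack([rect(cam,p,c,.11,z) for z in (.036,.010)])[:,:,::-1])
    p,_=capture("scene");cv2.imwrite(f"pics/{tag}s.png",cv2.resize(p[200:340,290:470,::-1],None,fx=3,fy=3,interpolation=2))
E
python3 -c "
from h import *
where('wrist','w3')"
```

```text
time_s: 3.4
position: [0.4655, -0.114, 0.1143]
tcp_rot: [[0.0, 1.0, 0.001], [1.0, -0.0, -0.001], [-0.001, 0.001, -1.0]]
force: [-1.2, -1.7, 0.6]
opening: 0.005
grasp_force: 0.9
time_s: 4.2
position: [0.4976, -0.084, 0.1142]
tcp_rot: [[-0.0, 1.0, 0.0], [1.0, 0.0, 0.0], [0.0, 0.0, -1.0]]
force: [-0.2, 0.3, -1.4]
opening: 0.007
grasp_force: 0.0
4.2 rel [ 38.55303904 -24.67442771] 0.11419082860776389 [-0.23706505  0.27023477 -1.41860517]
```

View pics/w3s.png

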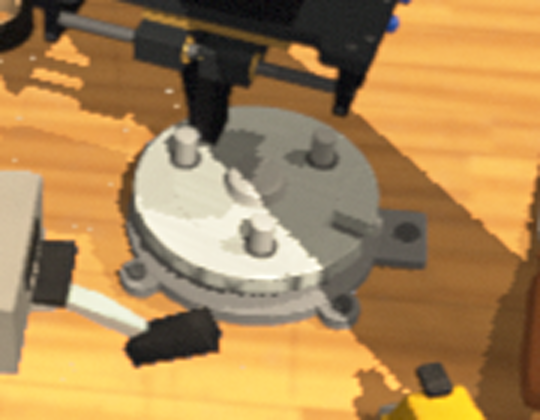

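```bash
cat >> h.py <<'E'
def turnest(tag,zface=.037,guess=None):
    import pickle
    cam,p,d=pickle.load(open(f"pics/{tag}.pkl","rb"));c,P,top,a=measure(cam,p,d,zface)
    c=np.array([.459,-.0593])
    for k in range(3):
        a0=(guess+60+120*k)%360;m=abs((a-a0+180)%360-180)<18
        if m.sum()<30: continue
        q=top[m][:,:2].mean(0)-c;an=np.degrees(np.arctan2(q[1],q[0]))%360;print("stud",k+1,m.sum(),"r",np.hypot(*q),"ang",an,"notch",(an-60-120*k)%360)
    q=P[:,:2]-c;rr=np.hypot(*q.T);an=np.degrees(np.arctan2(q[:,1],q[:,0]))%360
    m=(abs(an-guess)<13)&(rr>.050)&(rr<.066)&(P[:,2]<zface-.008)
    if m.sum(): print("notch",m.sum(),an[m].mean(),np.percentile(an[m],[2,98]))
E
python3 -c "
from h import *
turnest('w3',guess=170)"
```

```text
face z 0.03702174712533221 37686
circle [ 0.45869418 -0.05942956] 70.52950286865234 fit [ 0.45913607 -0.0584922 ] 69.42502984344955
stud 1 82 r 0.04339325751610367 ang 223.95098000941044 notch 163.95098000941044
stud 2 1250 r 0.04403836941523219 ang 348.18553015338074 notch 168.18553015338074
stud 3 861 r 0.045805097102096716 ang 109.57176301773609 notch 169.5717630177361
notch 317 176.8427255439524 [170.69115116 182.6135568 ]
```

View pics/w3.png

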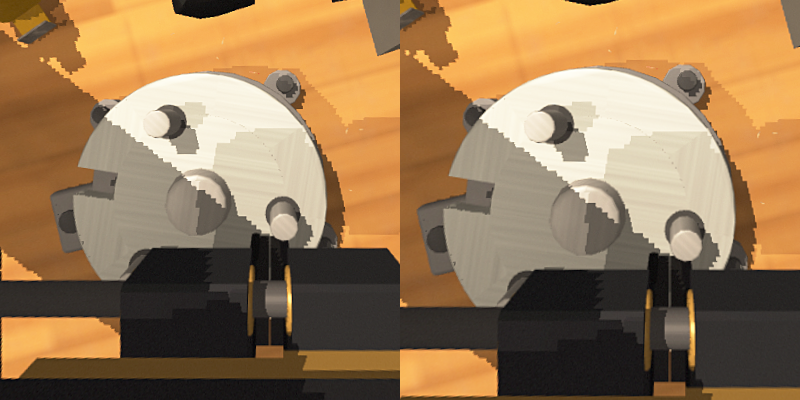

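The rectified view shows the notch at about 170° (left, 77,182), and the tongue and ears haven't moved. So 23° remain. The finger is just below stud2 (285,220), as the model predicted. I'll push to a few degrees short, then lift and look.

```bash
python3 -m pendant '[[0.02,0.013,0,0,0,0,1],[0.04,0.023,0,0,0,0,1],[0.06,0.03,0,0,0,0,1],[0.075,0.036,0,0,0,0,1],[0.08,0.037,0,0,0,0,1],[0.08,0.037,0,0,0,0,1],[0.05,0.037,0,0,0,0,1],[0.05,0.037,0,0,0,0,1]]'
python3 -m pendant '[[0,0,-0.2,0,0,0,1],[-0.1,-0.1,-0.45,0,0,0,1],[-0.17,-0.2,-0.7,0,0,0,1],[-0.17,-0.2,-0.8,0,0,0,1],[-0.17,-0.2,-0.8,0,0,0,1],[-0.17,-0.2,-0.8,0,0,0,1],[-0.17,-0.2,-0.8,0,0,0,1]]'
python3 -c "
from h import *
where('wrist','w4');turnest('w4',guess=190)"
```

```text
time_s: 5.1
position: [0.5051, -0.0753, 0.1143]
tcp_rot: [[0.001, 1.0, 0.001], [1.0, -0.001, -0.0], [-0.0, 0.001, -1.0]]
force: [-0.1, 0.3, -0.6]
opening: 0.005
grasp_force: 0.0
time_s: 5.8
position: [0.4642, -0.1082, 0.2732]
tcp_rot: [[0.0, 1.0, -0.002], [1.0, -0.0, 0.001], [0.001, -0.002, -1.0]]
force: [0.3, -0.8, -0.0]
opening: 0.01
grasp_force: 0.0
5.8 rel [  5.1928544  -48.89964155] 0.27315080084684495 [ 0.31303194 -0.82362692 -0.01581208]
face z 0.03701746917031706 16451
circle [ 0.45902158 -0.05939649] 70.49376678466797 fit [ 0.4589259  -0.05937795] 70.0191514028377
stud 1 218 r 0.04533759172690239 ang 248.20671152673964 notch 188.20671152673964
stud 2 222 r 0.04550525324976342 ang 8.87735846293221 notch 188.8773584629322
stud 3 217 r 0.04566091527585061 ang 128.25993201628043 notch 188.25993201628043
notch 265 190.33930853648667 [182.19983264 197.54318887]
```

View pics/w4.png

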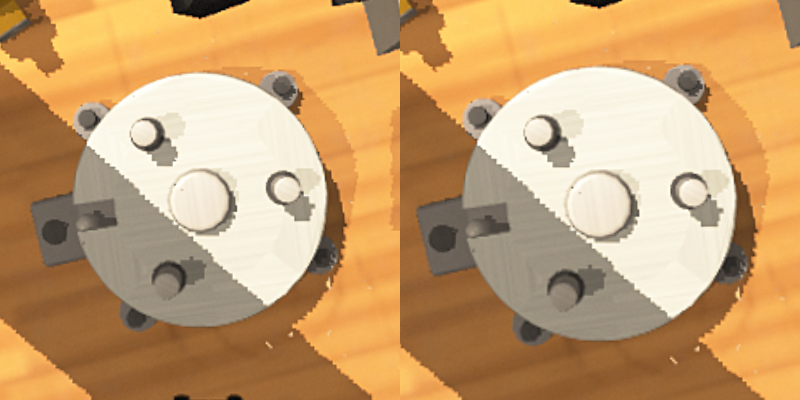

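The notch (95,217) now stands over the inner side of the pin, whose nose (88,225) shows near its lower edge. It measures about 188.4° against the tongue's 193.3°. I'll cross-check the pin direction from depth.

Run:
```python
from h import *
import pickle
for tag in ("w4","w1"):
    cam,p,d=pickle.load(open(f"pics/{tag}.pkl","rb"));c,P,_,_=measure(cam,p,d)
    q=P[:,:2]-[.459,-.0593];rr=np.hypot(*q.T);an=np.degrees(np.arctan2(q[:,1],q[:,0]))%360
    m=(abs(an-193)<20)&(rr>.08)&(rr<.11)&(abs(P[:,2]-.010)<.003);t=q[m]
    (cx,cy),w,ang=cv2.minAreaRect((t*1000).astype(np.float32));e=t[rr[m]>.085]
    print("tongue",an[m].mean(),"rect",cx,cy,w,ang,np.degrees(np.arctan2(cy,cx))%360)
    m=(abs(an-193)<14)&(rr>.055)&(rr<.078)&(P[:,2]>.0165)&(P[:,2]<.026)
    if m.sum(): g=q[m].mean(0);print("pin",m.sum(),g,np.degrees(np.arctan2(g[1],g[0]))%360,np.hypot(*g))
    top=rect(cam,p,(.459-.06,-.0593-.015),.03,.022,400);cv2.imwrite(f"pics/{tag}pin.png",top[:,:,::-1])
```

```text
face z 0.037016163775794725 16422
circle [ 0.45902158 -0.05939649] 70.49376678466797 fit [ 0.4589259  -0.05937795] 70.0191514028377
tongue 193.3695738312578 rect -86.45818328857422 -20.804683685302734 (22.554012298583984, 40.65547561645508) 13.80656909942627 193.53001608500622
pin 98 [-0.06554851 -0.01437777] 192.37164869665946 0.06710683374294818
face z 0.03705199251141861 14626
circle [ 0.45886581 -0.05949868] 70.53491973876953 fit [ 0.45903457 -0.05940485] 70.08114490272405
tongue 193.36272592662485 rect -86.82862091064453 -21.199533462524414 (22.33078956604004, 40.87629318237305) 14.002922058105469 193.72055083147825
```

View pics/w4pin.png

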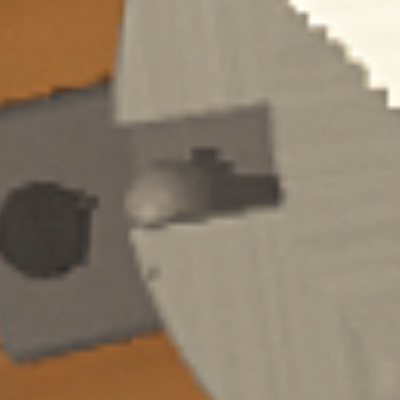

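```bash
python3 -m pendant '[[0.06,0.1,0,0,0,0,1],[0.12,0.2,0.2,0,0,0,1],[0.12,0.2,0.4,0,0,0,1],[0.12,0.2,0.6,0,0,0,1],[0.12,0.2,0.75,0,0,0,1],[0.12,0.2,0.8,0,0,0,1],[0.12,0.2,0.8,0,0,0,1],[0.17,0.2,0.8,0,0,0,1]]'
python3 -m pendant '[[0.02,0,0,0,0,0,1],[0.035,0,0,0,0,0,1],[0.045,0,0,0,0,0,1],[0.05,0,0,0,0,0,1],[0.05,0,0,0,0,0,1],[0.05,0,0,0,0,0,1],[0.0,0,0,0,0,0,1],[0,0,0,0,0,0,1]]'
python3 -m pendant '[[0,0,-0.2,0,0,0,1],[-0.1,-0.1,-0.45,0,0,0,1],[-0.17,-0.2,-0.7,0,0,0,1],[-0.17,-0.2,-0.8,0,0,0,1],[-0.17,-0.2,-0.8,0,0,0,1],[-0.17,-0.2,-0.8,0,0,0,1],[-0.17,-0.2,-0.8,0,0,0,1]]'
python3 - <<'E'
from h import *
import pickle
where('wrist','w5');turnest('w5',guess=193)
cam,p,d=pickle.load(open("pics/w5.pkl","rb"))
cv2.imwrite("pics/w5pin.png",rect(cam,p,(.459-.06,-.0593-.015),.03,.022,400)[:,:,::-1])
E
```

```text
time_s: 6.7
position: [0.5057, -0.0753, 0.1147]
tcp_rot: [[0.001, 1.0, 0.002], [1.0, -0.001, -0.001], [-0.001, 0.002, -1.0]]
force: [0.5, 1.3, 0.3]
opening: 0.004
grasp_force: 0.0
time_s: 7.5
position: [0.5052, -0.0758, 0.1142]
tcp_rot: [[0.001, 1.0, 0.001], [1.0, -0.001, -0.0], [-0.0, 0.001, -1.0]]
force: [0.1, 0.3, 1.0]
opening: 0.004
grasp_force: 0.0
time_s: 8.2
position: [0.4642, -0.1082, 0.2731]
tcp_rot: [[0.0, 1.0, -0.002], [1.0, -0.0, 0.001], [0.001, -0.002, -1.0]]
force: [-0.1, -0.4, -0.8]
opening: 0.004
grasp_force: 0.0
8.2 rel [  5.19024729 -48.93718518] 0.27309634473979 [-0.07888626 -0.41581612 -0.80647411]
face z 0.037033543311458444 16464
circle [ 0.45900897 -0.05919576] 70.3984146118164 fit [ 0.45891358 -0.05931031] 69.95709269864314
stud 1 215 r 0.045038488753808295 ang 253.18707819240086 notch 193.18707819240086
stud 2 223 r 0.04578241973463887 ang 12.926262588626816 notch 192.9262625886268
stud 3 210 r 0.04558794477317202 ang 132.62889757641062 notch 192.62889757641062
notch 263 194.4401763225133 [187.29406533 202.05037282]
```

View pics/w5pin.png

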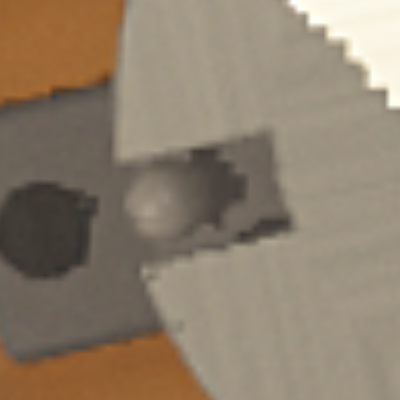

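The notch is centred on the pin within about 0.5°, at 192.9° against 193.4°. Next I'll go over the hub and press down gently.

```bash
python3 -m pendant '[[0.12,-0.029,0,0,0,0,1],[0.246,-0.029,0.1,0,0,0,1],[0.246,-0.029,0.3,0,0,0,1],[0.246,-0.029,0.5,0,0,0,1],[0.246,-0.029,0.65,0,0,0,1],[0.246,-0.029,0.74,0,0,0,1],[0.246,-0.029,0.76,0,0,0,1],[0.246,-0.029,0.76,0,0,0,1]]'
python3 -m pendant '[[0,0,0.01,0,0,0,1],[0,0,0.02,0,0,0,1],[0,0,0.03,0,0,0,1],[0,0,0.04,0,0,0,1],[0,0,0.05,0,0,0,1],[0,0,0.06,0,0,0,1],[0,0,0.065,0,0,0,1],[0,0,0.065,0,0,0,1]]'
```

```text
time_s: 9.1
position: [0.4585, -0.059, 0.1211]
tcp_rot: [[-0.0, 1.0, -0.003], [1.0, 0.0, 0.001], [0.001, -0.003, -1.0]]
force: [0.8, 0.5, 0.1]
opening: 0.007
grasp_force: 0.0
time_s: 9.9
position: [0.4594, -0.0595, 0.1098]
tcp_rot: [[0.0, 1.0, 0.002], [1.0, -0.0, -0.001], [-0.001, 0.002, -1.0]]
force: [0.3, -0.0, 4.8]
opening: 0.003
grasp_force: 2.1
```

It has gone 6 mm down with 5 N, so the pin is in the notch. I'll press on to the stop.

```bash
python3 -m pendant '[[0,0,0.006,0,0,0,1],[0,0,0.012,0,0,0,1],[0,0,0.017,0,0,0,1],[0,0,0.02,0,0,0,1],[0,0,0.023,0,0,0,1],[0,0,0.023,0,0,0,1],[0,0,0.023,0,0,0,1]]'
```

```text
time_s: 10.6
position: [0.4594, -0.0595, 0.106]
tcp_rot: [[-0.0, 1.0, 0.002], [1.0, 0.0, -0.001], [-0.001, 0.002, -1.0]]
force: [-1.7, 0.4, 13.3]
opening: 0.007
grasp_force: 6.6
```

Force is rising at about z = 36 mm. I'll press a bit more to be sure it's on the stop.

```bash
python3 -m pendant '[[0,0,0.005,0,0,0,1],[0,0,0.01,0,0,0,1],[0,0,0.01,0,0,0,1],[0,0,0.01,0,0,0,1]]'
```

```text
time_s: 11.0
position: [0.4593, -0.0595, 0.1058]
tcp_rot: [[-0.0, 1.0, 0.003], [1.0, 0.0, -0.001], [-0.001, 0.003, -1.0]]
force: [-3.4, 1.7, 30.7]
opening: 0.003
grasp_force: 15.9
```

It's on the hard stop: 17 N more moved it only 0.2 mm. I'll lift off and check.

```bash
python3 -m pendant '[[0,0,-0.03,0,0,0,1],[0,0,-0.1,0,0,0,1],[0,0,-0.3,0,0,0,1],[0,0,-0.5,0,0,0,1],[-0.12,0.03,-0.7,0,0,0,1],[-0.245,0.03,-0.83,0,0,0,1],[-0.245,0.03,-0.83,0,0,0,1],[-0.245,0.03,-0.83,0,0,0,1]]'
python3 - <<'E'
from h import *
import pickle
where('wrist','w6');turnest('w6',zface=.027,guess=193)
cam,p,d=pickle.load(open("pics/w6.pkl","rb"));_,P,_,_=measure(cam,p,d,.027)
h=P[np.hypot(*(P[:,:2]-[.459,-.0593]).T)<.010];print("hub z",np.median(h[:,2]))
E
```

```text
time_s: 11.8
position: [0.4645, -0.1084, 0.2687]
tcp_rot: [[0.001, 1.0, 0.0], [1.0, -0.001, 0.0], [0.0, 0.0, -1.0]]
force: [-0.7, 0.1, -0.3]
opening: 0.005
grasp_force: 0.0
11.8 rel [  5.53890088 -49.07162831] 0.2687096452104217 [-0.7284508   0.13137127 -0.33071678]
face z 0.026990860548151724 15976
circle [ 0.45878152 -0.05927159] 70.5831298828125 fit [ 0.45904436 -0.05939539] 70.0655654724956
stud 1 210 r 0.04526025369237343 ang 253.1299862723322 notch 193.1299862723322
stud 2 208 r 0.045677651768596846 ang 13.090360087925191 notch 193.0903600879252
stud 3 202 r 0.04552179651604304 ang 132.68970522767722 notch 192.68970522767722
notch 251 193.79424695545492 [186.32279945 201.6855781 ]
face z 0.026990860548151724 15976
circle [ 0.45878152 -0.05927159] 70.5831298828125 fit [ 0.45904436 -0.05939539] 70.0655654724956
hub z 0.03680270335571592
```

View pics/w6.png

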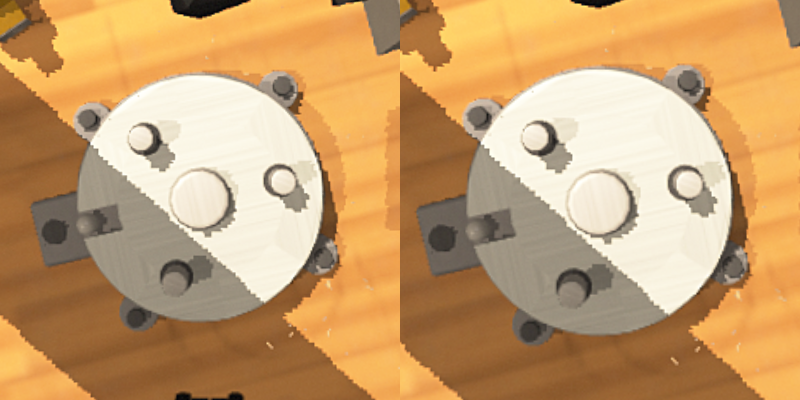

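The disc has dropped 10 mm: the face reads 27.0 mm against 37.0 before, and the hub 36.8 mm. The pin sits in the notch (95,222), and the hand is clear.

```bash
python3 -c "
from rig import bot
print(bot.hand_in())"
```

```text
the job is handed in; nothing more can be done
None
```

The disc was turned about 128° counter-clockwise by its stud and pressed 10 mm down to its stop with the pin in the notch; the hand is clear, nothing else was touched, and the job was handed in at about 12 s.

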